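# Set up the bench for spread plating

### The job

Set up this bench for spread plating: centre the red dish on the turntable; stand the green dish directly beside the turntable on the side away from the burner, about 3 cm clear of it, with the amber dish squarely on top of the green one so that it comes to hand next; stand the blue-capped culture bottle in line midway between the turntable and the burner; and stand the orange waste pot directly behind the turntable (the side away from the robot), about 3 cm clear of it. Carry everything upright, set it down gently rather than letting it drop, and leave the white-capped bottle and the timer where they are. At the end all five things stand upright, released and still.

Things in the scene. Friction and masses are not known exactly. Their poses are not given: they have to be found in the camera images.
- dish_red: closed round Petri dish, clear lid, filled with dark red agar seen through the lid; 55 mm across at the lid (z 3 to 15 mm) and 51 mm at the foot, 15 mm high, 28 g, flat below and on top; origin at the centre of its underside, z up
- dish_amber: closed round Petri dish, clear lid, filled with amber yellow agar seen through the lid; 55 mm across at the lid (z 3 to 15 mm) and 51 mm at the foot, 15 mm high, 28 g, flat below and on top; origin at the centre of its underside, z up
- dish_green: closed round Petri dish, clear lid, filled with green agar seen through the lid; 55 mm across at the lid (z 3 to 15 mm) and 51 mm at the foot, 15 mm high, 28 g, flat below and on top; origin at the centre of its underside, z up
- culture_bottle: small round bottle with a blue cap and straw-coloured contents, white paper label; body 44 mm across with straight sides from the foot to z 58 mm, then a shoulder and a cap 31 mm across from z 71 to 90 mm (the top); 110 g; origin at the centre of its underside, z up
- waste_pot: open orange plastic pot, nearly straight-sided: 53 mm across at the foot, 54 mm at the rim, 60 mm high, wall 2.5 mm, 70 g; origin at the centre of its underside, z up.
- turntable: fixed inoculating turntable: grey cast foot 100 mm across, and a flat round steel platter 104 mm across whose top is 48 mm above the bench; the platter turns freely about the vertical, the foot stays. Origin on the bench under its centre; its axes are the world's (x away from the robot, y to the robot's left). It stands between the burner and the vortex mixer, which are about 240 mm to either side (along y), centre to centre.
- burner: fixed low laboratory gas burner, not lit: off-white housing 110 mm deep (x) and 100 mm wide (y), 41 mm high, with a round steel and brass nozzle to 96 mm high near its middle; turned a little. Origin on the bench under the centre of the housing. It may be to the left or the right of the turntable.
- vortex: bystander: fixed blue vortex mixer on the other side of the turntable from the burner, 100 mm deep, 85 mm wide, 54 mm high, with a black rubber cup to 80 mm high; origin on the bench under its centre.
- diluent_bottle: bystander, not to be moved: small round bottle with a white cap and pale contents, white paper label; body 44 mm across with straight sides from the foot to z 58 mm, then a shoulder and a cap 31 mm across from z 71 to 90 mm (the top); 110 g; origin at the centre of its underside, z up.
- timer: bystander, not to be moved: flat off-white digital timer 60 x 60 x 18 mm lying on the bench, with a grey display and three buttons; origin at the centre of its underside.

How it is judged:
At the end, for the whole second after the job is handed in: Red centred on platter and amber on green within 10 mm; green beside turntable away from burner and pot behind it, gaps 30 mm +-24, 22 mm in line; culture bottle within 145 mm of the centres of turntable and burner, 22 mm in line. All upright (5 deg), at their height +-4 mm, released, at rest (horizontal distance between dish_red and turntable below 0.01 m and height (world z) of dish_red between 0.044 and 0.052 m and horizontal distance between dish_green and turntable between 0.086 and 0.134 m and x of dish_green in the frame of turntable between -0.022 and 0.022 m and horizontal distance between dish_green and burner above 0.3 m and height (world z) of dish_green between -0.004 and 0.004 m and horizontal distance between dish_amber and dish_green below 0.01 m and height (world z) of dish_amber between 0.011 and 0.019 m and horizontal distance between culture_bottle and turntable below 0.145 m and horizontal distance between culture_bottle and burner below 0.145 m and x of culture_bottle in the frame of turntable between -0.022 and 0.022 m and height (world z) of culture_bottle between -0.004 and 0.004 m and x of waste_pot in the frame of turntable between 0.086 and 0.134 m and y of waste_pot in the frame of turntable between -0.022 and 0.022 m and height (world z) of waste_pot between -0.004 and 0.004 m and angle between each of dish_red, dish_amber, dish_green, culture_bottle, waste_pot's own z axis and vertical below 0.08 rad and linear speed of each of dish_red, dish_amber, dish_green, culture_bottle, waste_pot below 0.02 m/s and angular speed of each of dish_red, dish_amber, dish_green, culture_bottle, waste_pot below 0.3 rad/s); the robot touches nothing.
It fails at once if one of the five is dropped: it falls faster than 0.6 m/s (about 2 cm) out of the fingers ((contact force between dish_red and the fingers below 0.01 N and linear speed of dish_red above 0.6 m/s) or (contact force between dish_amber and the fingers below 0.01 N and linear speed of dish_amber above 0.6 m/s) or (contact force between dish_green and the fingers below 0.01 N and linear speed of dish_green above 0.6 m/s) or (contact force between culture_bottle and the fingers below 0.01 N and linear speed of culture_bottle above 0.6 m/s) or (contact force between waste_pot and the fingers below 0.01 N and linear speed of waste_pot above 0.6 m/s)).
It fails at once if a dish, the culture bottle or the waste pot is tipped more than about 35 degrees (angle between any of dish_red, dish_amber, dish_green, culture_bottle, waste_pot's own z axis and vertical above 0.6 rad).
It fails at once if the white-capped bottle is moved more than 20 mm or tipped, or the timer is moved more than 20 mm (distance of any of diluent_bottle, timer from where it was at the start of the episode above 0.02 m or angle between diluent_bottle's own z axis and vertical above 0.4 rad).
It also fails if it takes over 128 s, if anything falls off the work surface, if the arm or the gripper's body presses on something with over 40 N, if the wrist force passes 120 N, or if a joint passes its speed limit or range.

### The arm

A 7-joint arm with a two-finger parallel gripper is mounted at the origin on the work surface. World frame = base frame: x ahead of the robot, y to its left, z up, the work surface at z = 0. Lengths are in m, angles in rad, forces in N, time in s.
With the tool pointing down it reaches from about 0.35 to 0.9 m from the base axis. Payload 19.9 kg.
Tool frame: the origin (TCP) lies midway between the tips of the shut fingers; the grasp point (between the pads) lies 19 mm behind it (ctrl.grip_point_offset is the distance from the TCP to the grasp point, in m); z points along the fingers, y is the line along which they close (so a half turn about z gives the same grasp; the last joint's range is limited). The gripper opens to 85 mm and grips with 20 to 120 N. Pads are 22 mm wide; open, the fingers measure 114 mm over their backs; the gripper's body (76 mm by 85 mm) begins 54 mm behind the grasp point. The pads swing forward as they close: fully open they stand 13 mm farther back than shut.
Start: joints at [1.28, 0.417, -0.01, 1.614, 0.005, 1.111, -0.053], TCP at [0.154, -0.606, 0.231] pointing down, gripper open.
Joint ranges: [-2.81, 2.81], [-0.39, 2.02], [-1.27, 1.25], [0.06, 2.57], [-1.19, 4.33], [0.19, 2], [-2.82, 2.82]. Speed limits (rad/s): [1.89, 1.89, 2.39, 2.39, 3.01, 3.01, 3.01].

### API

Orientations are given as a rotation vector (axis times angle).
In Python, from rig import ctrl gives the robot as it stands. The module is installed in compiled form; this text tells all that it offers.
- The arm moves only by the shell command python3 -m pendant 'ROWS'. ROWS is JSON, a list of rows, each an object of numbers: "tx", "ty", "tz": the shift along the world's x, y, z as a fraction of full scale; "wx", "wy", "wz": the turn, a rotation vector about the world's x, y, z as a fraction of full scale; "fingers": the closure in counts, from 0 (fully open) to 255 (shut). A call has exactly 8 rows; each row is the pose to reach, as a shift and turn from the pose commanded when the call began; what a row does not reach only later rows make up. Full scale, the value 1, is 0.2 m for a shift and 90 degrees for a turn. A row lasts 1/8 s, in which the tool goes at most 62.5 mm and 10.7 degrees, less where a joint would pass 70% of its speed; a pose out of reach is approached as far as the arm can. A call with a number of a shift or a turn outside -1 to 1 is refused whole. A call with a gripper value outside its range is refused whole. The fingers move at their own pace and stop on an object; the grip force is fixed at half the most. Time passes only in rows, so rows that repeat a pose let the fingers close, or fill a call up. It gives the time, the measured TCP pose, the force, the opening and the grip force at its end, in the units of the state.
- ctrl.get_obs(): the state, without advancing time (a new reading comes with each control period).
- ctrl.grab_frame(name): name is "side" or "top"; returns a dict with "frame" (384x512x3 uint8, blue, green, red), "fx", "fy", "cx", "cy" (pixels), "D" ([k1, k2, p1, p2, k3] as OpenCV has them; the pictures are not rectified), "T" (4x4, takes a point from camera to world coordinates). Camera axes: x right, y up, looking along -z (the intrinsics and any distortion apply to the point x, -y, -z); pixel columns grow to the right and rows downward; lengths in m; the calibration is good to about 2 mm. A picture is of the moment at which its call begins. There is no depth.
- ctrl.job_done(): hands the job in; it is judged then, once.
The state is a dict: "time": time; "joints": joint angles; "dq": joint speeds; "joint_torque": joint torques, N m; "position": TCP position; "orientation": TCP orientation; "force": force on the tool from outside, world axes, zero at the start; "wrist_torque": the same for the moment, N m; "finger_gap": finger opening in m; "grip_force": force on a finger pad.
Only numpy, scipy, OpenCV 4.12 (cv2) and the standard library are available. Lean on these libraries where they do the work, as an engineer would, in place of code of your own. Each camera call takes 0.05 s, during which the arm holds its last target. There are 200 camera calls.

## Working session

There is one attempt and no reset: what is moved stays moved. The work goes in short steps, Python scripts to look and compute and a shell command to move; the robot and the scene stay as the last step left them, time stands still between calls to the robot, and variables do not carry over. Pictures are saved under pics/ and viewed, at most 14 in all, crops included, and the job is handed in when it is done.

```bash
mkdir -p pics
python3 - <<'E'
from rig import ctrl
import cv2
for n in("side","top"):
    d=ctrl.grab_frame(n); cv2.imwrite(f"pics/{n}0.png",d["frame"]); print(n,d["fx"],d["fy"],d["cx"],d["cy"],d["D"]);print(d["T"])
o=ctrl.get_obs(); print({k:o[k] for k in("time","position","orientation","finger_gap","joints")}, ctrl.grip_point_offset)
E
```

```text
side 360.6199355565708 360.6199355565708 259.96879363676175 191.81002144677595 [-0.08441855  0.          0.          0.          0.        ]
[[-0.92221229  0.3033558  -0.23979104  0.35981583]
 [-0.38643871 -0.7009394   0.59945732  0.5280819 ]
 [ 0.01376987  0.64549145  0.76364336  0.68232339]
 [ 0.          0.          0.          1.        ]]
top 459.4896959254513 459.4896959254513 262.82547831864406 185.87953237980093 [-0.16756548  0.          0.          0.          0.        ]
[[ 0.01909332  0.99400627 -0.10764284  0.44953673]
 [-0.99981375  0.01867926 -0.00485369  0.03363393]
 [-0.00281391  0.10771546  0.99417778  1.03181216]
 [ 0.          0.          0.          1.        ]]
{'time': 0.1, 'position': array([ 0.15379308, -0.60547123,  0.23073619]), 'orientation': array([-3.11627712e+00, -3.89663907e-01,  3.90547031e-04]), 'finger_gap': 0.0854227441171934, 'joints': array([ 1.28050231,  0.41790314, -0.01027724,  1.61409903,  0.00472436,
        1.11068977, -0.05299755])} 0.0187
```

View pics/top0.png

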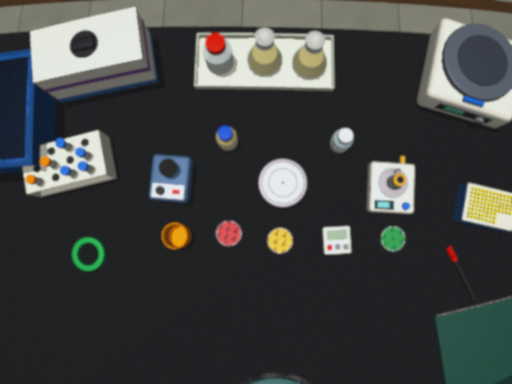

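View pics/side0.png

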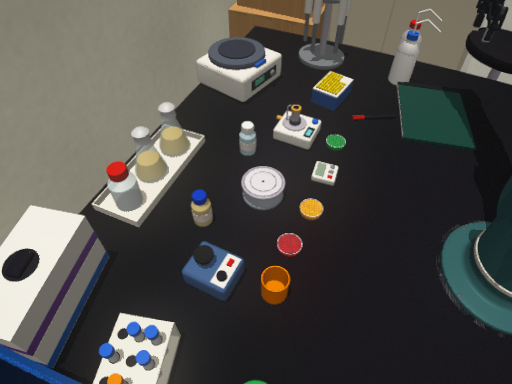

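The top view has world +x up and +y left. Pixel positions:
- Turntable (283,183), burner (391,187) on the right (−y), vortex (171,178).
- Red dish (229,233), amber (280,240), green (393,238), timer (337,240).
- Pot (176,236), culture bottle (226,137), diluent bottle (343,140).

The side view agrees.

```bash
cat > h.py <<'E'
import numpy as np, cv2
from rig import ctrl
def world(d,uv,z):
    K=np.array([[d["fx"],0,d["cx"]],[0,d["fy"],d["cy"]],[0,0,1]])
    p=cv2.undistortPoints(np.array([[uv]],float),K,np.array(d["D"],float))[0,0]
    r=d["T"][:3,:3]@np.array([p[0],-p[1],-1]); o=d["T"][:3,3]
    return (o+r*(z-o[2])/r[2])[:2].round(4)
def blob(d,uv,lo,hi,rad=22):
    h=cv2.cvtColor(d["frame"],cv2.COLOR_BGR2HSV); m=cv2.inRange(h,np.array(lo),np.array(hi))
    k=np.zeros_like(m); cv2.circle(k,uv,rad,255,-1); m&=k
    n,l,s,c=cv2.connectedComponentsWithStats(m); i=1+np.argmax(s[1:,4])
    pts=cv2.findNonZero((l==i).astype(np.uint8)); hull=cv2.convexHull(pts)
    (cx,cy),r=cv2.minEnclosingCircle(hull); M=cv2.moments(hull)
    return (M["m10"]/M["m00"],M["m01"]/M["m00"]),r
COL=dict(red=((165,90,60),(180,255,255)),amber=((15,110,80),(32,255,255)),green=((50,90,40),(85,255,255)),pot=((5,150,60),(18,255,255)),cap=((105,120,60),(125,255,255)),steel=((0,0,110),(180,60,255)))
E
python3 - <<'E'
from h import *
S=dict(top=dict(red=(229,233),amber=(280,240),green=(393,238),pot=(176,236),cap=(226,134),steel=(283,183)),side=dict(red=(290,244),amber=(312,209),green=(336,142),pot=(275,284),cap=(200,196),steel=(263,182)))
Z=dict(red=.013,amber=.013,green=.013,pot=.06,cap=.082,steel=.048)
for n in S:
    d=ctrl.grab_frame(n)
    for k,uv in S[n].items():
        try:
            c,r=blob(d,uv,*COL[k],rad=30 if k=="steel" else 24); print(n,k,np.round(c,1),round(r,1),world(d,c,Z[k]))
        except Exception as e: print(n,k,e)
    if n=="top":
        for nm,uv,z in(("burner nozzle",(400,180),.096),("burner",(391,187),.041),("dil",(346,135),.09),("timer",(337,240),.018),("vortex",(171,178),.054),("pot rim",(176,236),.06)): print(nm,world(d,uv,z))
        cv2.imwrite("pics/crop1.png",cv2.resize(d["frame"][110:270,140:430],None,fx=2.7,fy=2.7,interpolation=cv2.INTER_CUBIC))
E
```

```text
top red [228.6 232.9] 12.1 [0.4538 0.1123]
top amber [279.6 240. ] 12.2 [ 0.4403 -0.0007]
top green [392.5 238. ] 11.8 [ 0.448  -0.2537]
top pot [175.5 235.4] 15.4 [0.4456 0.2216]
top cap [224.3 131.6] 8.3 [0.6662 0.1219]
top steel [282.2 182.4] 24.5 [ 0.5643 -0.0032]
burner nozzle [ 0.5685 -0.2471]
burner [ 0.5596 -0.243 ]
dil [ 0.6623 -0.1345]
timer [ 0.4424 -0.1272]
vortex [0.5688 0.2371]
pot rim [0.4444 0.2204]
side red [289.3 243.9] 12.1 [0.4541 0.1139]
side amber [310.6 209. ] 11.2 [0.4406 0.0042]
side green [335.1 142.5] 9.4 [ 0.4478 -0.2456]
side pot [274.7 284.2] 19.7 [0.4426 0.2369]
side cap [198.7 196.3] 8.1 [0.6646 0.121 ]
side steel [262.7 182.3] 21.7 [5.644e-01 5.000e-04]
```

View pics/crop1.png

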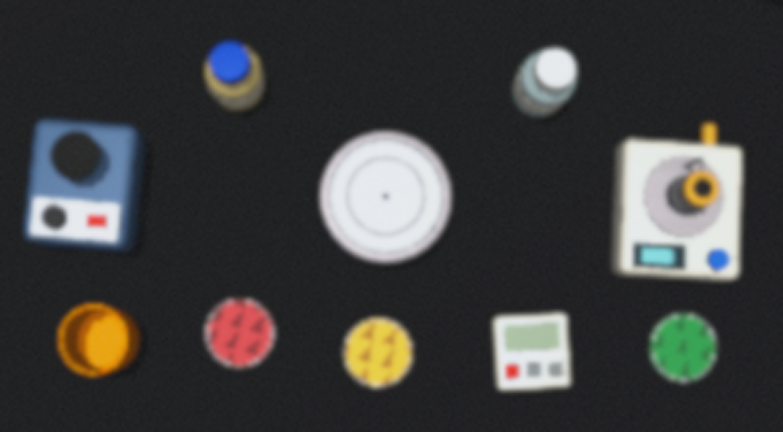

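```bash
python3 -m pendant '[{"tx":0.1,"ty":0.12,"wz":0.05},{"tx":0.2,"ty":0.24,"wz":0.1},{"tx":0.3,"ty":0.36,"wz":0.15},{"tx":0.4,"ty":0.48,"wz":0.2},{"tx":0.5,"ty":0.6,"wz":0.25},{"tx":0.6,"ty":0.72,"wz":0.3},{"tx":0.7,"ty":0.84,"wz":0.34},{"tx":0.75,"ty":0.9,"wz":0.34}]'
python3 -m pendant '[{"tx":0.1,"ty":0.12},{"tx":0.2,"ty":0.24},{"tx":0.3,"ty":0.36},{"tx":0.4,"ty":0.48},{"tx":0.5,"ty":0.6,"tz":-0.1},{"tx":0.6,"ty":0.72,"tz":-0.3},{"tx":0.7,"ty":0.84,"tz":-0.5},{"tx":0.72,"ty":0.86,"tz":-0.6}]'
python3 -c "
from h import *
o=ctrl.get_obs();print(o['joints'].round(2),o['orientation'].round(3))"
```

```text
[ 1.28  0.42 -0.01  1.61  0.    1.11 -0.05] [-3.117 -0.39   0.   ]invalid input at $[0]: expected keys tx, ty, tz, wx, wy, wz, fingers
invalid input at $[0]: expected keys tx, ty, tz, wx, wy, wz, fingers
```

```bash
python3 -m pendant '[{"tx":0.1,"ty":0.12,"tz":0,"wx":0,"wy":0,"wz":0.05,"fingers":0},{"tx":0.2,"ty":0.24,"tz":0,"wx":0,"wy":0,"wz":0.1,"fingers":0},{"tx":0.3,"ty":0.36,"tz":0,"wx":0,"wy":0,"wz":0.15,"fingers":0},{"tx":0.4,"ty":0.48,"tz":0,"wx":0,"wy":0,"wz":0.2,"fingers":0},{"tx":0.5,"ty":0.6,"tz":0,"wx":0,"wy":0,"wz":0.25,"fingers":0},{"tx":0.6,"ty":0.72,"tz":0,"wx":0,"wy":0,"wz":0.3,"fingers":0},{"tx":0.7,"ty":0.84,"tz":0,"wx":0,"wy":0,"wz":0.34,"fingers":0},{"tx":0.75,"ty":0.9,"tz":0,"wx":0,"wy":0,"wz":0.34,"fingers":0}]'
python3 -m pendant '[{"tx":0.1,"ty":0.12,"tz":0,"wx":0,"wy":0,"wz":0,"fingers":0},{"tx":0.2,"ty":0.24,"tz":0,"wx":0,"wy":0,"wz":0,"fingers":0},{"tx":0.3,"ty":0.36,"tz":0,"wx":0,"wy":0,"wz":0,"fingers":0},{"tx":0.4,"ty":0.48,"tz":0,"wx":0,"wy":0,"wz":0,"fingers":0},{"tx":0.5,"ty":0.6,"tz":-0.1,"wx":0,"wy":0,"wz":0,"fingers":0},{"tx":0.6,"ty":0.72,"tz":-0.3,"wx":0,"wy":0,"wz":0,"fingers":0},{"tx":0.7,"ty":0.84,"tz":-0.5,"wx":0,"wy":0,"wz":0,"fingers":0},{"tx":0.72,"ty":0.86,"tz":-0.6,"wx":0,"wy":0,"wz":0,"fingers":0}]'
python3 -c "
from h import *
o=ctrl.get_obs();print(o['position'],o['joints'].round(2),o['orientation'].round(3))
cv2.imwrite('pics/a.png',np.hstack([ctrl.grab_frame(n)['frame'][100:340,(250 if n=='top' else 200):(500 if n=='top' else 450)] for n in ('top','side')]))"
```

```text
time: 1.2
position: [0.3054, -0.4241, 0.2313]
orientation: [-2.902, -1.202, -0.0]
force: [0.1, -1.0, -0.2]
finger_gap: 0.0855
grip_force: 0.0
time: 2.2
position: [0.4485, -0.2516, 0.1093]
orientation: [-2.901, -1.199, 0.001]
force: [-0.4, 0.3, 0.3]
finger_gap: 0.0854
grip_force: 0.0
[ 0.44846157 -0.25159636  0.10934528] [ 0.72  0.4  -0.32  1.98  0.17  0.79 -0.49] [-2.901e+00 -1.199e+00  1.000e-03]
```

View pics/a.png

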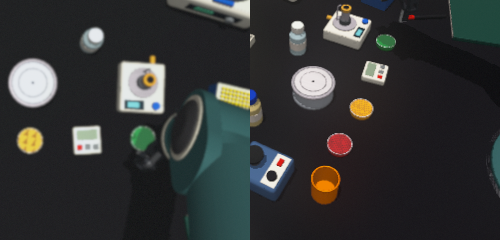

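The arm is over the green dish and clear of the burner. I'll descend and grip.

```bash
python3 -m pendant '[{"tx":0,"ty":-0.01,"tz":-0.1,"wx":0,"wy":0,"wz":0,"fingers":0},{"tx":0,"ty":-0.01,"tz":-0.2,"wx":0,"wy":0,"wz":0,"fingers":0},{"tx":0,"ty":-0.01,"tz":-0.3,"wx":0,"wy":0,"wz":0,"fingers":0},{"tx":0,"ty":-0.01,"tz":-0.4,"wx":0,"wy":0,"wz":0,"fingers":0},{"tx":0,"ty":-0.01,"tz":-0.47,"wx":0,"wy":0,"wz":0,"fingers":0},{"tx":0,"ty":-0.01,"tz":-0.51,"wx":0,"wy":0,"wz":0,"fingers":0},{"tx":0,"ty":-0.01,"tz":-0.53,"wx":0,"wy":0,"wz":0,"fingers":0},{"tx":0,"ty":-0.01,"tz":-0.54,"wx":0,"wy":0,"wz":0,"fingers":0}]'
python3 -m pendant '[{"tx":0,"ty":0,"tz":0,"wx":0,"wy":0,"wz":0,"fingers":40},{"tx":0,"ty":0,"tz":0,"wx":0,"wy":0,"wz":0,"fingers":70},{"tx":0,"ty":0,"tz":0,"wx":0,"wy":0,"wz":0,"fingers":90},{"tx":0,"ty":0,"tz":0,"wx":0,"wy":0,"wz":0,"fingers":110},{"tx":0,"ty":0,"tz":0,"wx":0,"wy":0,"wz":0,"fingers":130},{"tx":0,"ty":0,"tz":0,"wx":0,"wy":0,"wz":0,"fingers":150},{"tx":0,"ty":0,"tz":0,"wx":0,"wy":0,"wz":0,"fingers":150},{"tx":0,"ty":0,"tz":0,"wx":0,"wy":0,"wz":0,"fingers":150}]'
```

```text
time: 3.3
position: [0.4481, -0.2559, 0.0035]
orientation: [2.904, 1.198, 0.0]
force: [0.2, -0.3, 0.3]
finger_gap: 0.0854
grip_force: 0.0
time: 4.3
position: [0.448, -0.2558, 0.0041]
orientation: [2.904, 1.198, -0.0]
force: [-5.5, 3.0, 18.2]
finger_gap: 0.0521
grip_force: 59.1
```

```bash
python3 -m pendant '[{"tx":0,"ty":0,"tz":0.01,"wx":0,"wy":0,"wz":0,"fingers":150},{"tx":0,"ty":0,"tz":0.02,"wx":0,"wy":0,"wz":0,"fingers":150},{"tx":0,"ty":0,"tz":0.04,"wx":0,"wy":0,"wz":0,"fingers":150},{"tx":0,"ty":0,"tz":0.07,"wx":0,"wy":0,"wz":0,"fingers":150},{"tx":0,"ty":0,"tz":0.1,"wx":0,"wy":0,"wz":0,"fingers":150},{"tx":0,"ty":0,"tz":0.15,"wx":0,"wy":0,"wz":0,"fingers":150},{"tx":0,"ty":0,"tz":0.2,"wx":0,"wy":0,"wz":0,"fingers":150},{"tx":0,"ty":0,"tz":0.2,"wx":0,"wy":0,"wz":0,"fingers":150}]'
python3 -c "
from h import *
cv2.imwrite('pics/b.png',np.hstack([cv2.resize(ctrl.grab_frame(n)['frame'][s],(400,400)) for n,s in (('top',np.s_[170:270,330:430]),('side',np.s_[90:190,290:390]))]))"
```

```text
time: 5.3
position: [0.4484, -0.2561, 0.0442]
orientation: [2.903, 1.198, 0.001]
force: [-0.0, 0.1, -1.3]
finger_gap: 0.0519
grip_force: 62.5
```

View pics/b.png

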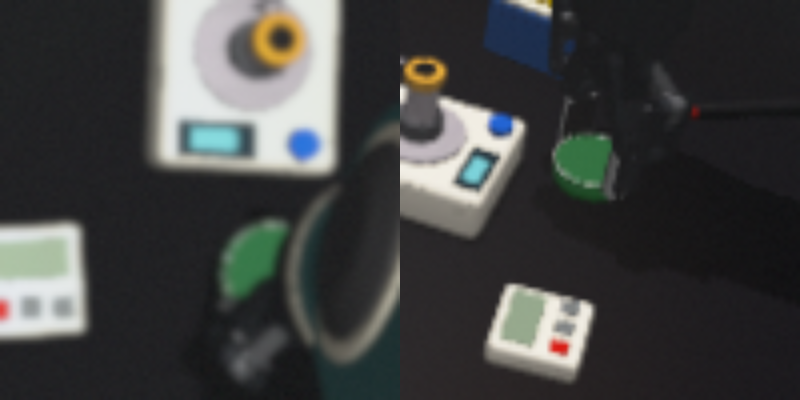

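The green dish is held level. Now carry it to the spot beside the turntable.

```bash
python3 -m pendant '[{"tx":0,"ty":0.03,"tz":0.08,"wx":0,"wy":0,"wz":0,"fingers":150},{"tx":0,"ty":0.1,"tz":0.16,"wx":0,"wy":0,"wz":0,"fingers":150},{"tx":0,"ty":0.22,"tz":0.22,"wx":0,"wy":0,"wz":0,"fingers":150},{"tx":0.02,"ty":0.36,"tz":0.25,"wx":0,"wy":0,"wz":0,"fingers":150},{"tx":0.06,"ty":0.5,"tz":0.25,"wx":0,"wy":0,"wz":0,"fingers":150},{"tx":0.1,"ty":0.65,"tz":0.25,"wx":0,"wy":0,"wz":0,"fingers":150},{"tx":0.16,"ty":0.8,"tz":0.25,"wx":0,"wy":0,"wz":0,"fingers":150},{"tx":0.22,"ty":0.95,"tz":0.25,"wx":0,"wy":0,"wz":0,"fingers":150}]'
python3 -m pendant '[{"tx":0.06,"ty":0.15,"tz":0,"wx":0,"wy":0,"wz":0,"fingers":150},{"tx":0.12,"ty":0.3,"tz":0,"wx":0,"wy":0,"wz":0,"fingers":150},{"tx":0.18,"ty":0.45,"tz":0,"wx":0,"wy":0,"wz":0,"fingers":150},{"tx":0.24,"ty":0.6,"tz":0,"wx":0,"wy":0,"wz":0,"fingers":150},{"tx":0.3,"ty":0.73,"tz":0,"wx":0,"wy":0,"wz":0,"fingers":150},{"tx":0.34,"ty":0.82,"tz":0,"wx":0,"wy":0,"wz":0,"fingers":150},{"tx":0.36,"ty":0.87,"tz":0,"wx":0,"wy":0,"wz":0,"fingers":150},{"tx":0.36,"ty":0.87,"tz":0,"wx":0,"wy":0,"wz":0,"fingers":150}]'
```

```text
time: 6.4
position: [0.4919, -0.0631, 0.0941]
orientation: [2.903, 1.2, 0.001]
force: [-0.1, -1.2, -0.8]
finger_gap: 0.0523
grip_force: 62.6
time: 7.4
position: [0.5637, 0.1087, 0.0933]
orientation: [-2.903, -1.2, 0.0]
force: [-0.1, -0.4, -0.6]
finger_gap: 0.0523
grip_force: 62.6
```

```bash
python3 -m pendant '[{"tx":0,"ty":0,"tz":-0.08,"wx":0,"wy":0,"wz":0,"fingers":150},{"tx":0,"ty":0,"tz":-0.17,"wx":0,"wy":0,"wz":0,"fingers":150},{"tx":0,"ty":0,"tz":-0.26,"wx":0,"wy":0,"wz":0,"fingers":150},{"tx":0,"ty":0,"tz":-0.33,"wx":0,"wy":0,"wz":0,"fingers":150},{"tx":0,"ty":0,"tz":-0.38,"wx":0,"wy":0,"wz":0,"fingers":150},{"tx":0,"ty":0,"tz":-0.42,"wx":0,"wy":0,"wz":0,"fingers":150},{"tx":0,"ty":0,"tz":-0.435,"wx":0,"wy":0,"wz":0,"fingers":150},{"tx":0,"ty":0,"tz":-0.44,"wx":0,"wy":0,"wz":0,"fingers":150}]'
python3 -m pendant '[{"tx":0,"ty":0,"tz":0,"wx":0,"wy":0,"wz":0,"fingers":130},{"tx":0,"ty":0,"tz":0,"wx":0,"wy":0,"wz":0,"fingers":90},{"tx":0,"ty":0,"tz":0,"wx":0,"wy":0,"wz":0,"fingers":60},{"tx":0,"ty":0,"tz":0,"wx":0,"wy":0,"wz":0,"fingers":30},{"tx":0,"ty":0,"tz":0,"wx":0,"wy":0,"wz":0,"fingers":0},{"tx":0,"ty":0,"tz":0,"wx":0,"wy":0,"wz":0,"fingers":0},{"tx":0,"ty":0,"tz":0.1,"wx":0,"wy":0,"wz":0,"fingers":0},{"tx":0,"ty":0,"tz":0.25,"wx":0,"wy":0,"wz":0,"fingers":0}]'
```

```text
time: 8.4
position: [0.5641, 0.1083, 0.0054]
orientation: [2.904, 1.199, 0.0]
force: [-1.1, -0.5, -0.5]
finger_gap: 0.0518
grip_force: 62.6
time: 9.4
position: [0.5636, 0.1083, 0.0564]
orientation: [-2.903, -1.199, 0.001]
force: [0.1, -0.1, 0.9]
finger_gap: 0.0854
grip_force: 0.0
```

```bash
python3 -m pendant '[{"tx":0,"ty":0,"tz":0.15,"wx":0,"wy":0,"wz":0,"fingers":0},{"tx":-0.1,"ty":-0.1,"tz":0.2,"wx":0,"wy":0,"wz":0,"fingers":0},{"tx":-0.22,"ty":-0.2,"tz":0.2,"wx":0,"wy":0,"wz":0,"fingers":0},{"tx":-0.35,"ty":-0.3,"tz":0.2,"wx":0,"wy":0,"wz":0,"fingers":0},{"tx":-0.48,"ty":-0.4,"tz":0.2,"wx":0,"wy":0,"wz":0,"fingers":0},{"tx":-0.57,"ty":-0.5,"tz":0.2,"wx":0,"wy":0,"wz":0,"fingers":0},{"tx":-0.615,"ty":-0.54,"tz":0.2,"wx":0,"wy":0,"wz":0,"fingers":0},{"tx":-0.615,"ty":-0.545,"tz":0.2,"wx":0,"wy":0,"wz":0,"fingers":0}]'
python3 -c "
from h import *
d=ctrl.grab_frame('top'); s=ctrl.grab_frame('side')
cv2.imwrite('pics/c.png',np.hstack([cv2.resize(d['frame'][110:270,140:300],(400,400)),cv2.resize(s['frame'][130:310,180:360],(400,400))]))"
```

```text
time: 10.4
position: [0.4412, -0.0009, 0.0959]
orientation: [2.904, 1.198, 0.001]
force: [0.4, -0.0, 1.2]
finger_gap: 0.0854
grip_force: 0.0
```

View pics/c.png

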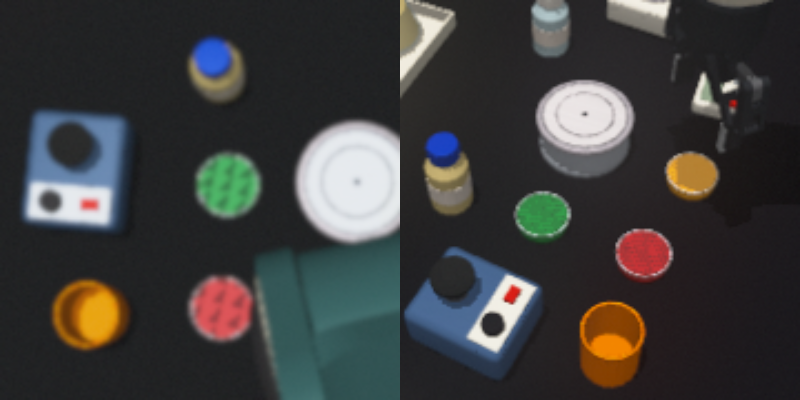

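The green dish stands midway between the vortex and the turntable, and the gripper is over the amber dish. I'll measure green and pick up amber.

```bash
python3 -c "
from h import *
d=ctrl.grab_frame('top'); c,r=blob(d,(231,184),*COL['green']); print(c,r,world(d,c,.013))
d=ctrl.grab_frame('side'); c,r=blob(d,(424,227) if 0 else (180+int(542*.45),130+int(216*.45)),*COL['green']); print(c,r,world(d,c,.013))"
python3 -m pendant '[{"tx":0,"ty":0,"tz":-0.1,"wx":0,"wy":0,"wz":0,"fingers":0},{"tx":0,"ty":0,"tz":-0.2,"wx":0,"wy":0,"wz":0,"fingers":0},{"tx":0,"ty":0,"tz":-0.29,"wx":0,"wy":0,"wz":0,"fingers":0},{"tx":0,"ty":0,"tz":-0.36,"wx":0,"wy":0,"wz":0,"fingers":0},{"tx":0,"ty":0,"tz":-0.41,"wx":0,"wy":0,"wz":0,"fingers":0},{"tx":0,"ty":0,"tz":-0.435,"wx":0,"wy":0,"wz":0,"fingers":0},{"tx":0,"ty":0,"tz":-0.445,"wx":0,"wy":0,"wz":0,"fingers":0},{"tx":0,"ty":0,"tz":-0.445,"wx":0,"wy":0,"wz":0,"fingers":0}]'
python3 -m pendant '[{"tx":0,"ty":0,"tz":0,"wx":0,"wy":0,"wz":0,"fingers":40},{"tx":0,"ty":0,"tz":0,"wx":0,"wy":0,"wz":0,"fingers":70},{"tx":0,"ty":0,"tz":0,"wx":0,"wy":0,"wz":0,"fingers":90},{"tx":0,"ty":0,"tz":0,"wx":0,"wy":0,"wz":0,"fingers":110},{"tx":0,"ty":0,"tz":0,"wx":0,"wy":0,"wz":0,"fingers":130},{"tx":0,"ty":0,"tz":0,"wx":0,"wy":0,"wz":0,"fingers":150},{"tx":0,"ty":0,"tz":0,"wx":0,"wy":0,"wz":0,"fingers":150},{"tx":0,"ty":0,"tz":0,"wx":0,"wy":0,"wz":0,"fingers":150}]'
```

```text
(230.6993727598566, 183.67069892473117) 11.554408073425293 [0.5635 0.1105]
time: 11.6
position: [0.4411, -0.0007, 0.0065]
orientation: [2.904, 1.199, 0.0]
force: [0.4, -0.9, 0.4]
finger_gap: 0.0858
grip_force: 0.0
time: 12.6
position: [0.4411, -0.0008, 0.007]
orientation: [2.903, 1.198, 0.0]
force: [-6.9, -0.4, 25.8]
finger_gap: 0.0518
grip_force: 57.9Traceback (most recent call last):
  File "<string>", line 4, in <module>
    d=ctrl.grab_frame('side'); c,r=blob(d,(424,227) if 0 else (180+int(542*.45),130+int(216*.45)),*COL['green']); print(c,r,world(d,c,.013))
                                   ~~~~^^^^^^^^^^^^^^^^^^^^^^^^^^^^^^^^^^^^^^^^^^^^^^^^^^^^^^^^^^^^^^^^^^^^^^^^^
  File "h.py", line 11, in blob
    n,l,s,c=cv2.connectedComponentsWithStats(m); i=1+np.argmax(s[1:,4])
                                                     ~~~~~~~~~^^^^^^^^^
    return _wrapfunc(a, 'argmax', axis=axis, out=out, **kwds)
    return bound(*args, **kwds)
ValueError: attempt to get argmax of an empty sequence
```

```bash
python3 -m pendant '[{"tx":0,"ty":0,"tz":0.03,"wx":0,"wy":0,"wz":0,"fingers":150},{"tx":0,"ty":0,"tz":0.1,"wx":0,"wy":0,"wz":0,"fingers":150},{"tx":0,"ty":0,"tz":0.2,"wx":0,"wy":0,"wz":0,"fingers":150},{"tx":0,"ty":0.03,"tz":0.3,"wx":0,"wy":0,"wz":0,"fingers":150},{"tx":0.04,"ty":0.12,"tz":0.38,"wx":0,"wy":0,"wz":0,"fingers":150},{"tx":0.12,"ty":0.24,"tz":0.42,"wx":0,"wy":0,"wz":0,"fingers":150},{"tx":0.22,"ty":0.36,"tz":0.42,"wx":0,"wy":0,"wz":0,"fingers":150},{"tx":0.32,"ty":0.46,"tz":0.42,"wx":0,"wy":0,"wz":0,"fingers":150}]'
python3 -m pendant '[{"tx":0.1,"ty":0.05,"tz":0,"wx":0,"wy":0,"wz":0,"fingers":150},{"tx":0.2,"ty":0.08,"tz":0,"wx":0,"wy":0,"wz":0,"fingers":150},{"tx":0.27,"ty":0.095,"tz":-0.05,"wx":0,"wy":0,"wz":0,"fingers":150},{"tx":0.295,"ty":0.095,"tz":-0.12,"wx":0,"wy":0,"wz":0,"fingers":150},{"tx":0.295,"ty":0.095,"tz":-0.19,"wx":0,"wy":0,"wz":0,"fingers":150},{"tx":0.295,"ty":0.095,"tz":-0.25,"wx":0,"wy":0,"wz":0,"fingers":150},{"tx":0.295,"ty":0.095,"tz":-0.29,"wx":0,"wy":0,"wz":0,"fingers":150},{"tx":0.295,"ty":0.095,"tz":-0.3,"wx":0,"wy":0,"wz":0,"fingers":150}]'
```

```text
time: 13.6
position: [0.5056, 0.0922, 0.0913]
orientation: [2.904, 1.199, 0.001]
force: [-1.2, -0.3, 0.6]
finger_gap: 0.0517
grip_force: 62.4
time: 14.6
position: [0.5636, 0.1103, 0.0298]
orientation: [-2.904, -1.199, 0.001]
force: [-0.4, -0.5, 0.7]
finger_gap: 0.0518
grip_force: 62.4
```

```bash
python3 -m pendant '[{"tx":0,"ty":0,"tz":-0.015,"wx":0,"wy":0,"wz":0,"fingers":150},{"tx":0,"ty":0,"tz":-0.025,"wx":0,"wy":0,"wz":0,"fingers":150},{"tx":0,"ty":0,"tz":-0.034,"wx":0,"wy":0,"wz":0,"fingers":150},{"tx":0,"ty":0,"tz":-0.034,"wx":0,"wy":0,"wz":0,"fingers":150},{"tx":0,"ty":0,"tz":-0.034,"wx":0,"wy":0,"wz":0,"fingers":130},{"tx":0,"ty":0,"tz":-0.034,"wx":0,"wy":0,"wz":0,"fingers":90},{"tx":0,"ty":0,"tz":-0.034,"wx":0,"wy":0,"wz":0,"fingers":40},{"tx":0,"ty":0,"tz":-0.034,"wx":0,"wy":0,"wz":0,"fingers":0}]'
python3 -m pendant '[{"tx":0,"ty":0,"tz":0,"wx":0,"wy":0,"wz":0,"fingers":0},{"tx":0,"ty":0,"tz":0.03,"wx":0,"wy":0,"wz":0,"fingers":0},{"tx":0,"ty":0,"tz":0.1,"wx":0,"wy":0,"wz":0,"fingers":0},{"tx":0,"ty":0,"tz":0.2,"wx":0,"wy":0,"wz":0,"fingers":0},{"tx":-0.1,"ty":0,"tz":0.3,"wx":0,"wy":0,"wz":0,"fingers":0},{"tx":-0.25,"ty":0,"tz":0.35,"wx":0,"wy":0,"wz":0,"fingers":0},{"tx":-0.42,"ty":0.01,"tz":0.35,"wx":0,"wy":0,"wz":0,"fingers":0},{"tx":-0.55,"ty":0.01,"tz":0.35,"wx":0,"wy":0,"wz":0,"fingers":0}]'
python3 -c "
from h import *
d=ctrl.grab_frame('top'); s=ctrl.grab_frame('side')
cv2.imwrite('pics/d.png',np.hstack([cv2.resize(d['frame'][110:270,140:300],(400,400)),cv2.resize(s['frame'][130:310,180:360],(400,400))]))
c,r=blob(d,(231,184),*COL['amber']); print(c,r,world(d,c,.028))"
```

```text
time: 15.6
position: [0.5639, 0.1102, 0.0235]
orientation: [-2.904, -1.198, 0.0]
force: [-0.2, 0.3, -0.1]
finger_gap: 0.0848
grip_force: 0.0
time: 16.6
position: [0.4531, 0.1124, 0.0949]
orientation: [2.903, 1.199, 0.002]
force: [0.4, -0.2, 0.1]
finger_gap: 0.0853
grip_force: 0.0
(231.37068004459306, 181.59587513935338) 11.607096672058105 [0.5664 0.108 ]
```

View pics/d.png

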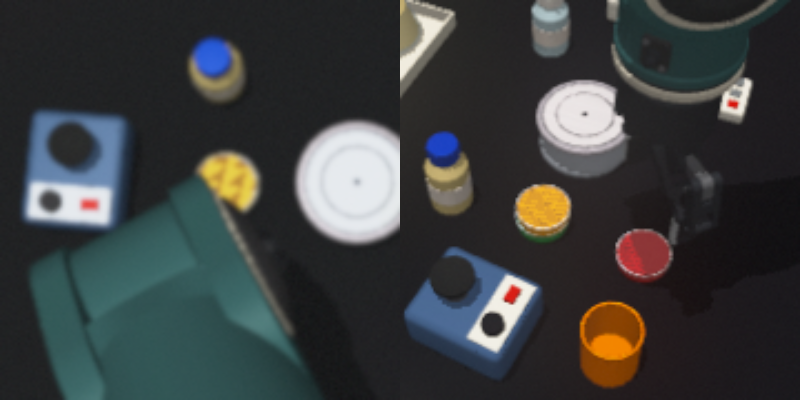

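Amber sits squarely on green, and the gripper is over red.

```bash
python3 -m pendant '[{"tx":0,"ty":0,"tz":-0.1,"wx":0,"wy":0,"wz":0,"fingers":0},{"tx":0,"ty":0,"tz":-0.2,"wx":0,"wy":0,"wz":0,"fingers":0},{"tx":0,"ty":0,"tz":-0.29,"wx":0,"wy":0,"wz":0,"fingers":0},{"tx":0,"ty":0,"tz":-0.36,"wx":0,"wy":0,"wz":0,"fingers":0},{"tx":0,"ty":0,"tz":-0.4,"wx":0,"wy":0,"wz":0,"fingers":0},{"tx":0,"ty":0,"tz":-0.42,"wx":0,"wy":0,"wz":0,"fingers":0},{"tx":0,"ty":0,"tz":-0.43,"wx":0,"wy":0,"wz":0,"fingers":0},{"tx":0,"ty":0,"tz":-0.43,"wx":0,"wy":0,"wz":0,"fingers":0}]'
python3 -m pendant '[{"tx":0,"ty":0,"tz":0,"wx":0,"wy":0,"wz":0,"fingers":40},{"tx":0,"ty":0,"tz":0,"wx":0,"wy":0,"wz":0,"fingers":70},{"tx":0,"ty":0,"tz":0,"wx":0,"wy":0,"wz":0,"fingers":90},{"tx":0,"ty":0,"tz":0,"wx":0,"wy":0,"wz":0,"fingers":110},{"tx":0,"ty":0,"tz":0,"wx":0,"wy":0,"wz":0,"fingers":130},{"tx":0,"ty":0,"tz":0,"wx":0,"wy":0,"wz":0,"fingers":150},{"tx":0,"ty":0,"tz":0,"wx":0,"wy":0,"wz":0,"fingers":150},{"tx":0,"ty":0,"tz":0,"wx":0,"wy":0,"wz":0,"fingers":150}]'
```

```text
time: 17.7
position: [0.454, 0.1123, 0.0077]
orientation: [2.904, 1.199, 0.0]
force: [-0.5, 0.3, 0.0]
finger_gap: 0.0856
grip_force: 0.0
time: 18.7
position: [0.4541, 0.1123, 0.0082]
orientation: [2.903, 1.198, 0.0]
force: [-6.6, -2.8, 23.0]
finger_gap: 0.0513
grip_force: 58.1
```

```bash
python3 -m pendant '[{"tx":0,"ty":0,"tz":0.03,"wx":0,"wy":0,"wz":0,"fingers":150},{"tx":0,"ty":0,"tz":0.1,"wx":0,"wy":0,"wz":0,"fingers":150},{"tx":0,"ty":0,"tz":0.2,"wx":0,"wy":0,"wz":0,"fingers":150},{"tx":0,"ty":-0.03,"tz":0.31,"wx":0,"wy":0,"wz":0,"fingers":150},{"tx":0.05,"ty":-0.1,"tz":0.41,"wx":0,"wy":0,"wz":0,"fingers":150},{"tx":0.14,"ty":-0.2,"tz":0.48,"wx":0,"wy":0,"wz":0,"fingers":150},{"tx":0.25,"ty":-0.31,"tz":0.5,"wx":0,"wy":0,"wz":0,"fingers":150},{"tx":0.36,"ty":-0.42,"tz":0.5,"wx":0,"wy":0,"wz":0,"fingers":150}]'
python3 -m pendant '[{"tx":0.1,"ty":-0.08,"tz":0,"wx":0,"wy":0,"wz":0,"fingers":150},{"tx":0.16,"ty":-0.13,"tz":0,"wx":0,"wy":0,"wz":0,"fingers":150},{"tx":0.19,"ty":-0.15,"tz":-0.03,"wx":0,"wy":0,"wz":0,"fingers":150},{"tx":0.19,"ty":-0.15,"tz":-0.08,"wx":0,"wy":0,"wz":0,"fingers":150},{"tx":0.19,"ty":-0.15,"tz":-0.14,"wx":0,"wy":0,"wz":0,"fingers":150},{"tx":0.19,"ty":-0.15,"tz":-0.18,"wx":0,"wy":0,"wz":0,"fingers":150},{"tx":0.19,"ty":-0.15,"tz":-0.21,"wx":0,"wy":0,"wz":0,"fingers":150},{"tx":0.19,"ty":-0.15,"tz":-0.22,"wx":0,"wy":0,"wz":0,"fingers":150}]'
```

```text
time: 19.7
position: [0.5268, 0.0275, 0.1088]
orientation: [2.904, 1.199, 0.002]
force: [-0.3, 0.5, -0.5]
finger_gap: 0.0512
grip_force: 62.3
time: 20.7
position: [0.5637, -0.0016, 0.0631]
orientation: [-2.904, -1.199, 0.001]
force: [0.3, 0.1, -0.0]
finger_gap: 0.0509
grip_force: 62.3
```

```bash
python3 -m pendant '[{"tx":0,"ty":0,"tz":-0.01,"wx":0,"wy":0,"wz":0,"fingers":150},{"tx":0,"ty":0,"tz":-0.02,"wx":0,"wy":0,"wz":0,"fingers":150},{"tx":0,"ty":0,"tz":-0.028,"wx":0,"wy":0,"wz":0,"fingers":150},{"tx":0,"ty":0,"tz":-0.028,"wx":0,"wy":0,"wz":0,"fingers":150},{"tx":0,"ty":0,"tz":-0.028,"wx":0,"wy":0,"wz":0,"fingers":130},{"tx":0,"ty":0,"tz":-0.028,"wx":0,"wy":0,"wz":0,"fingers":90},{"tx":0,"ty":0,"tz":-0.028,"wx":0,"wy":0,"wz":0,"fingers":40},{"tx":0,"ty":0,"tz":-0.028,"wx":0,"wy":0,"wz":0,"fingers":0}]'
python3 -m pendant '[{"tx":0,"ty":0,"tz":0,"wx":0,"wy":0,"wz":0,"fingers":0},{"tx":0,"ty":0,"tz":0.05,"wx":0,"wy":0,"wz":0,"fingers":0},{"tx":0,"ty":0,"tz":0.15,"wx":0,"wy":0,"wz":0,"fingers":0},{"tx":-0.05,"ty":0.05,"tz":0.28,"wx":0,"wy":0,"wz":0,"fingers":0},{"tx":-0.18,"ty":0.15,"tz":0.35,"wx":0,"wy":0,"wz":0,"fingers":0},{"tx":-0.32,"ty":0.3,"tz":0.35,"wx":0,"wy":0,"wz":0,"fingers":0},{"tx":-0.46,"ty":0.45,"tz":0.35,"wx":0,"wy":0,"wz":0,"fingers":0},{"tx":-0.56,"ty":0.62,"tz":0.35,"wx":0,"wy":0,"wz":0,"fingers":0}]'
python3 -m pendant '[{"tx":-0.03,"ty":0.17,"tz":0,"wx":0,"wy":0,"wz":0,"fingers":0},{"tx":-0.03,"ty":0.33,"tz":0,"wx":0,"wy":0,"wz":0,"fingers":0},{"tx":-0.03,"ty":0.44,"tz":0,"wx":0,"wy":0,"wz":0,"fingers":0},{"tx":-0.03,"ty":0.5,"tz":0,"wx":0,"wy":0,"wz":0,"fingers":0},{"tx":-0.03,"ty":0.5,"tz":0,"wx":0,"wy":0,"wz":0,"fingers":0},{"tx":-0.03,"ty":0.5,"tz":0,"wx":0,"wy":0,"wz":0,"fingers":0},{"tx":-0.03,"ty":0.5,"tz":0,"wx":0,"wy":0,"wz":0,"fingers":0},{"tx":-0.03,"ty":0.5,"tz":0,"wx":0,"wy":0,"wz":0,"fingers":0}]'
python3 -c "
from h import *
d=ctrl.grab_frame('top'); s=ctrl.grab_frame('side')
cv2.imwrite('pics/e.png',np.hstack([cv2.resize(d['frame'][110:270,150:310],(400,400)),cv2.resize(s['frame'][130:310,180:360],(400,400))]))
c,r=blob(d,(282,180),*COL['red'],rad=30); print(c,r,world(d,c,.058));c,r=blob(d,(282,182),*COL['steel'],rad=30); print(c,r,world(d,c,.048))"
```

```text
time: 21.7
position: [0.5639, -0.0017, 0.0579]
orientation: [-2.904, -1.199, 0.0]
force: [-0.0, -0.4, -0.5]
finger_gap: 0.0853
grip_force: 0.0
time: 22.7
position: [0.4512, 0.123, 0.1293]
orientation: [2.903, 1.198, 0.002]
force: [0.6, 0.8, 0.1]
finger_gap: 0.0855
grip_force: 0.0
time: 23.7
position: [0.446, 0.2218, 0.1279]
orientation: [2.904, 1.198, -0.0]
force: [0.5, 0.1, 0.5]
finger_gap: 0.0853
grip_force: 0.0
(281.06231702216644, 182.27185278126305) 11.715475082397461 [ 5.634e-01 -4.000e-04]
(282.2088320638375, 182.3582698585419) 24.547021865844727 [ 0.5645 -0.0032]
```

View pics/e.png

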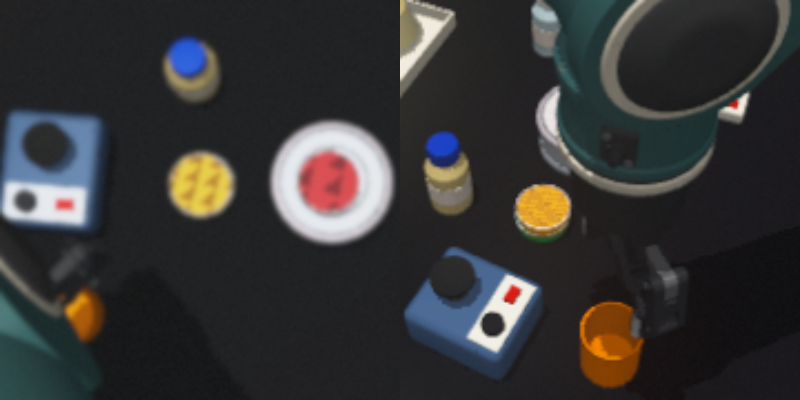

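Red is centred to about 3 mm, and the gripper is over the pot.

```bash
python3 -m pendant '[{"tx":0,"ty":0,"tz":-0.08,"wx":0,"wy":0,"wz":0,"fingers":0},{"tx":0,"ty":0,"tz":-0.16,"wx":0,"wy":0,"wz":0,"fingers":0},{"tx":0,"ty":0,"tz":-0.24,"wx":0,"wy":0,"wz":0,"fingers":0},{"tx":0,"ty":0,"tz":-0.32,"wx":0,"wy":0,"wz":0,"fingers":0},{"tx":0,"ty":0,"tz":-0.4,"wx":0,"wy":0,"wz":0,"fingers":0},{"tx":0,"ty":0,"tz":-0.48,"wx":0,"wy":0,"wz":0,"fingers":0},{"tx":0,"ty":0,"tz":-0.53,"wx":0,"wy":0,"wz":0,"fingers":0},{"tx":0,"ty":0,"tz":-0.53,"wx":0,"wy":0,"wz":0,"fingers":0}]'
python3 -m pendant '[{"tx":0,"ty":0,"tz":0,"wx":0,"wy":0,"wz":0,"fingers":40},{"tx":0,"ty":0,"tz":0,"wx":0,"wy":0,"wz":0,"fingers":70},{"tx":0,"ty":0,"tz":0,"wx":0,"wy":0,"wz":0,"fingers":90},{"tx":0,"ty":0,"tz":0,"wx":0,"wy":0,"wz":0,"fingers":110},{"tx":0,"ty":0,"tz":0,"wx":0,"wy":0,"wz":0,"fingers":130},{"tx":0,"ty":0,"tz":0,"wx":0,"wy":0,"wz":0,"fingers":150},{"tx":0,"ty":0,"tz":0,"wx":0,"wy":0,"wz":0,"fingers":150},{"tx":0,"ty":0,"tz":0,"wx":0,"wy":0,"wz":0,"fingers":150}]'
```

```text
time: 24.8
position: [0.4456, 0.2222, 0.0212]
orientation: [-2.904, -1.199, 0.002]
force: [-0.3, 0.1, 1.3]
finger_gap: 0.0857
grip_force: 0.0
time: 25.8
position: [0.4461, 0.2224, 0.0225]
orientation: [2.904, 1.198, 0.001]
force: [-2.9, -0.5, 12.8]
finger_gap: 0.0525
grip_force: 60.6
```

```bash
python3 -m pendant '[{"tx":0,"ty":0,"tz":0.03,"wx":0,"wy":0,"wz":0,"fingers":150},{"tx":0,"ty":0,"tz":0.1,"wx":0,"wy":0,"wz":0,"fingers":150},{"tx":0,"ty":0,"tz":0.2,"wx":0,"wy":0,"wz":0,"fingers":150},{"tx":0,"ty":-0.03,"tz":0.3,"wx":0,"wy":0,"wz":0,"fingers":150},{"tx":0.05,"ty":-0.1,"tz":0.4,"wx":0,"wy":0,"wz":0,"fingers":150},{"tx":0.12,"ty":-0.19,"tz":0.48,"wx":0,"wy":0,"wz":0,"fingers":150},{"tx":0.22,"ty":-0.3,"tz":0.52,"wx":0,"wy":0,"wz":0,"fingers":150},{"tx":0.34,"ty":-0.42,"tz":0.52,"wx":0,"wy":0,"wz":0,"fingers":150}]'
python3 -m pendant '[{"tx":0.12,"ty":-0.12,"tz":0,"wx":0,"wy":0,"wz":0,"fingers":150},{"tx":0.24,"ty":-0.24,"tz":0,"wx":0,"wy":0,"wz":0,"fingers":150},{"tx":0.36,"ty":-0.36,"tz":0,"wx":0,"wy":0,"wz":0,"fingers":150},{"tx":0.48,"ty":-0.48,"tz":0,"wx":0,"wy":0,"wz":0,"fingers":150},{"tx":0.6,"ty":-0.58,"tz":0,"wx":0,"wy":0,"wz":0,"fingers":150},{"tx":0.7,"ty":-0.66,"tz":0,"wx":0,"wy":0,"wz":0,"fingers":150},{"tx":0.77,"ty":-0.69,"tz":0,"wx":0,"wy":0,"wz":0,"fingers":150},{"tx":0.8,"ty":-0.7,"tz":0,"wx":0,"wy":0,"wz":0,"fingers":150}]'
```

```text
time: 26.8
position: [0.5148, 0.1378, 0.1276]
orientation: [2.903, 1.199, 0.003]
force: [0.1, -0.1, -0.2]
finger_gap: 0.0522
grip_force: 62.6
time: 27.8
position: [0.6743, -0.0021, 0.1265]
orientation: [-2.904, -1.198, -0.001]
force: [-0.2, 0.3, -0.5]
finger_gap: 0.0522
grip_force: 62.6
```

```bash
python3 -m pendant '[{"tx":0,"ty":0,"tz":-0.08,"wx":0,"wy":0,"wz":0,"fingers":150},{"tx":0,"ty":0,"tz":-0.17,"wx":0,"wy":0,"wz":0,"fingers":150},{"tx":0,"ty":0,"tz":-0.26,"wx":0,"wy":0,"wz":0,"fingers":150},{"tx":0,"ty":0,"tz":-0.35,"wx":0,"wy":0,"wz":0,"fingers":150},{"tx":0,"ty":0,"tz":-0.42,"wx":0,"wy":0,"wz":0,"fingers":150},{"tx":0,"ty":0,"tz":-0.47,"wx":0,"wy":0,"wz":0,"fingers":150},{"tx":0,"ty":0,"tz":-0.5,"wx":0,"wy":0,"wz":0,"fingers":150},{"tx":0,"ty":0,"tz":-0.51,"wx":0,"wy":0,"wz":0,"fingers":150}]'
python3 -m pendant '[{"tx":0,"ty":0,"tz":0,"wx":0,"wy":0,"wz":0,"fingers":150},{"tx":0,"ty":0,"tz":0,"wx":0,"wy":0,"wz":0,"fingers":130},{"tx":0,"ty":0,"tz":0,"wx":0,"wy":0,"wz":0,"fingers":90},{"tx":0,"ty":0,"tz":0,"wx":0,"wy":0,"wz":0,"fingers":40},{"tx":0,"ty":0,"tz":0,"wx":0,"wy":0,"wz":0,"fingers":0},{"tx":0,"ty":0,"tz":0,"wx":0,"wy":0,"wz":0,"fingers":0},{"tx":0,"ty":0,"tz":0.1,"wx":0,"wy":0,"wz":0,"fingers":0},{"tx":0,"ty":0,"tz":0.25,"wx":0,"wy":0,"wz":0,"fingers":0}]'
```

```text
time: 28.8
position: [0.674, -0.0017, 0.0237]
orientation: [-2.904, -1.199, -0.0]
force: [-0.6, -0.3, -0.6]
finger_gap: 0.0519
grip_force: 62.6
time: 29.8
position: [0.6736, -0.0016, 0.075]
orientation: [-2.903, -1.199, 0.001]
force: [-0.8, -0.2, 0.6]
finger_gap: 0.0856
grip_force: 0.0
```

```bash
python3 -m pendant '[{"tx":0,"ty":0,"tz":0.15,"wx":0,"wy":0,"wz":0,"fingers":0},{"tx":0,"ty":0,"tz":0.3,"wx":0,"wy":0,"wz":0,"fingers":0},{"tx":0,"ty":0.08,"tz":0.35,"wx":0,"wy":0,"wz":0,"fingers":0},{"tx":-0.01,"ty":0.2,"tz":0.35,"wx":0,"wy":0,"wz":0,"fingers":0},{"tx":-0.02,"ty":0.34,"tz":0.35,"wx":0,"wy":0,"wz":0,"fingers":0},{"tx":-0.03,"ty":0.48,"tz":0.35,"wx":0,"wy":0,"wz":0,"fingers":0},{"tx":-0.04,"ty":0.58,"tz":0.35,"wx":0,"wy":0,"wz":0,"fingers":0},{"tx":-0.04,"ty":0.615,"tz":0.35,"wx":0,"wy":0,"wz":0,"fingers":0}]'
python3 -c "
from h import *
d=ctrl.grab_frame('top'); s=ctrl.grab_frame('side')
cv2.imwrite('pics/f.png',np.hstack([cv2.resize(d['frame'][100:260,170:330],(400,400)),cv2.resize(s['frame'][100:280,150:330],(400,400))]))"
```

```text
time: 30.8
position: [0.6652, 0.1234, 0.1433]
orientation: [-2.902, -1.202, 0.001]
force: [-0.7, -0.8, -0.4]
finger_gap: 0.0856
grip_force: 0.0
```

View pics/f.png

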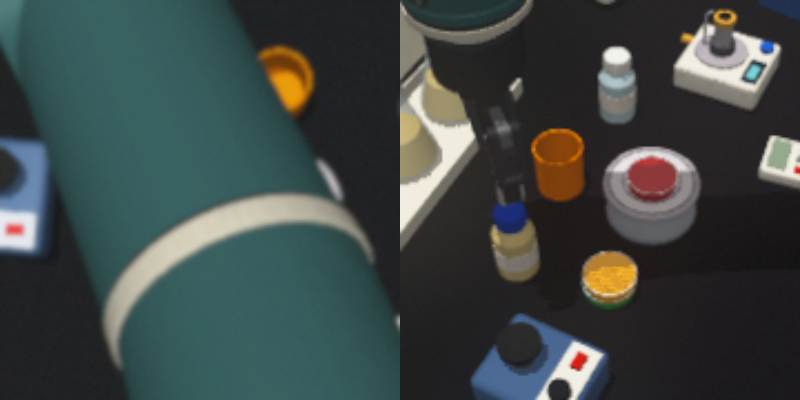

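The pot stands behind the turntable, and the gripper is over the blue cap. I'll descend and grip the bottle.

```bash
python3 -m pendant '[{"tx":0,"ty":-0.005,"tz":-0.08,"wx":0,"wy":0,"wz":0,"fingers":0},{"tx":0,"ty":-0.005,"tz":-0.16,"wx":0,"wy":0,"wz":0,"fingers":0},{"tx":0,"ty":-0.005,"tz":-0.24,"wx":0,"wy":0,"wz":0,"fingers":0},{"tx":0,"ty":-0.005,"tz":-0.33,"wx":0,"wy":0,"wz":0,"fingers":0},{"tx":0,"ty":-0.005,"tz":-0.42,"wx":0,"wy":0,"wz":0,"fingers":0},{"tx":0,"ty":-0.005,"tz":-0.5,"wx":0,"wy":0,"wz":0,"fingers":0},{"tx":0,"ty":-0.005,"tz":-0.55,"wx":0,"wy":0,"wz":0,"fingers":0},{"tx":0,"ty":-0.005,"tz":-0.565,"wx":0,"wy":0,"wz":0,"fingers":0}]'
python3 -m pendant '[{"tx":0,"ty":0,"tz":0,"wx":0,"wy":0,"wz":0,"fingers":40},{"tx":0,"ty":0,"tz":0,"wx":0,"wy":0,"wz":0,"fingers":70},{"tx":0,"ty":0,"tz":0,"wx":0,"wy":0,"wz":0,"fingers":90},{"tx":0,"ty":0,"tz":0,"wx":0,"wy":0,"wz":0,"fingers":110},{"tx":0,"ty":0,"tz":0,"wx":0,"wy":0,"wz":0,"fingers":130},{"tx":0,"ty":0,"tz":0,"wx":0,"wy":0,"wz":0,"fingers":150},{"tx":0,"ty":0,"tz":0,"wx":0,"wy":0,"wz":0,"fingers":170},{"tx":0,"ty":0,"tz":0,"wx":0,"wy":0,"wz":0,"fingers":180}]'
```

```text
time: 31.9
position: [0.6657, 0.1203, 0.0302]
orientation: [-2.904, -1.199, 0.001]
force: [-0.3, -0.5, 0.4]
finger_gap: 0.0852
grip_force: 0.0
time: 32.9
position: [0.6661, 0.1204, 0.0314]
orientation: [2.904, 1.199, 0.001]
force: [-1.3, -0.3, 6.2]
finger_gap: 0.0422
grip_force: 60.0
```

```bash
python3 -m pendant '[{"tx":0,"ty":0,"tz":0.03,"wx":0,"wy":0,"wz":0,"fingers":180},{"tx":0,"ty":0,"tz":0.1,"wx":0,"wy":0,"wz":0,"fingers":180},{"tx":0,"ty":0,"tz":0.2,"wx":0,"wy":0,"wz":0,"fingers":180},{"tx":-0.03,"ty":0,"tz":0.3,"wx":0,"wy":0,"wz":0,"fingers":180},{"tx":-0.1,"ty":-0.04,"tz":0.4,"wx":0,"wy":0,"wz":0,"fingers":180},{"tx":-0.19,"ty":-0.12,"tz":0.48,"wx":0,"wy":0,"wz":0,"fingers":180},{"tx":-0.28,"ty":-0.22,"tz":0.52,"wx":0,"wy":0,"wz":0,"fingers":180},{"tx":-0.36,"ty":-0.34,"tz":0.52,"wx":0,"wy":0,"wz":0,"fingers":180}]'
python3 -m pendant '[{"tx":-0.05,"ty":-0.13,"tz":0,"wx":0,"wy":0,"wz":0,"fingers":180},{"tx":-0.09,"ty":-0.27,"tz":0,"wx":0,"wy":0,"wz":0,"fingers":180},{"tx":-0.12,"ty":-0.41,"tz":0,"wx":0,"wy":0,"wz":0,"fingers":180},{"tx":-0.14,"ty":-0.55,"tz":0,"wx":0,"wy":0,"wz":0,"fingers":180},{"tx":-0.15,"ty":-0.68,"tz":0,"wx":0,"wy":0,"wz":0,"fingers":180},{"tx":-0.15,"ty":-0.78,"tz":0,"wx":0,"wy":0,"wz":0,"fingers":180},{"tx":-0.15,"ty":-0.85,"tz":0,"wx":0,"wy":0,"wz":0,"fingers":180},{"tx":-0.15,"ty":-0.87,"tz":0,"wx":0,"wy":0,"wz":0,"fingers":180}]'
```

```text
time: 33.9
position: [0.5934, 0.0521, 0.1369]
orientation: [2.903, 1.199, 0.003]
force: [0.4, -0.5, -0.6]
finger_gap: 0.0425
grip_force: 60.8
time: 34.9
position: [0.5639, -0.1222, 0.135]
orientation: [2.904, 1.198, 0.0]
force: [1.0, 0.2, -1.0]
finger_gap: 0.042
grip_force: 60.8
```

```bash
python3 -m pendant '[{"tx":0,"ty":0,"tz":-0.08,"wx":0,"wy":0,"wz":0,"fingers":180},{"tx":0,"ty":0,"tz":-0.17,"wx":0,"wy":0,"wz":0,"fingers":180},{"tx":0,"ty":0,"tz":-0.26,"wx":0,"wy":0,"wz":0,"fingers":180},{"tx":0,"ty":0,"tz":-0.35,"wx":0,"wy":0,"wz":0,"fingers":180},{"tx":0,"ty":0,"tz":-0.42,"wx":0,"wy":0,"wz":0,"fingers":180},{"tx":0,"ty":0,"tz":-0.47,"wx":0,"wy":0,"wz":0,"fingers":180},{"tx":0,"ty":0,"tz":-0.5,"wx":0,"wy":0,"wz":0,"fingers":180},{"tx":0,"ty":0,"tz":-0.51,"wx":0,"wy":0,"wz":0,"fingers":180}]'
python3 -m pendant '[{"tx":0,"ty":0,"tz":0,"wx":0,"wy":0,"wz":0,"fingers":180},{"tx":0,"ty":0,"tz":0,"wx":0,"wy":0,"wz":0,"fingers":150},{"tx":0,"ty":0,"tz":0,"wx":0,"wy":0,"wz":0,"fingers":110},{"tx":0,"ty":0,"tz":0,"wx":0,"wy":0,"wz":0,"fingers":60},{"tx":0,"ty":0,"tz":0,"wx":0,"wy":0,"wz":0,"fingers":0},{"tx":0,"ty":0,"tz":0,"wx":0,"wy":0,"wz":0,"fingers":0},{"tx":0,"ty":0,"tz":0.08,"wx":0,"wy":0,"wz":0,"fingers":0},{"tx":0,"ty":0,"tz":0.2,"wx":0,"wy":0,"wz":0,"fingers":0}]'
python3 -m pendant '[{"tx":0,"ty":0,"tz":0.1,"wx":0,"wy":0,"wz":0,"fingers":0},{"tx":0,"ty":0,"tz":0.25,"wx":0,"wy":0,"wz":0,"fingers":0},{"tx":0,"ty":0,"tz":0.4,"wx":0,"wy":0,"wz":0,"fingers":0},{"tx":-0.1,"ty":0,"tz":0.5,"wx":0,"wy":0,"wz":0,"fingers":0},{"tx":-0.25,"ty":-0.1,"tz":0.55,"wx":0,"wy":0,"wz":0,"fingers":0},{"tx":-0.4,"ty":-0.3,"tz":0.55,"wx":0,"wy":0,"wz":0,"fingers":0},{"tx":-0.55,"ty":-0.5,"tz":0.55,"wx":0,"wy":0,"wz":0,"fingers":0},{"tx":-0.65,"ty":-0.7,"tz":0.55,"wx":0,"wy":0,"wz":0,"fingers":0}]'
python3 -c "
from h import *
d=ctrl.grab_frame('top'); s=ctrl.grab_frame('side')
cv2.imwrite('pics/g.png',np.hstack([cv2.resize(d['frame'][80:280,160:360],(400,400)),cv2.resize(s['frame'][70:270,180:380],(400,400))]))"
```

```text
time: 35.9
position: [0.564, -0.1217, 0.0327]
orientation: [-2.904, -1.199, 0.0]
force: [0.6, 0.6, -1.4]
finger_gap: 0.0422
grip_force: 60.9
time: 36.9
position: [0.5637, -0.1216, 0.0738]
orientation: [-2.903, -1.199, 0.001]
force: [1.1, -0.5, -0.1]
finger_gap: 0.0851
grip_force: 0.0
time: 37.9
position: [0.4326, -0.263, 0.184]
orientation: [2.903, 1.198, 0.0]
force: [1.0, -0.3, -0.4]
finger_gap: 0.0853
grip_force: 0.0
```

View pics/g.png

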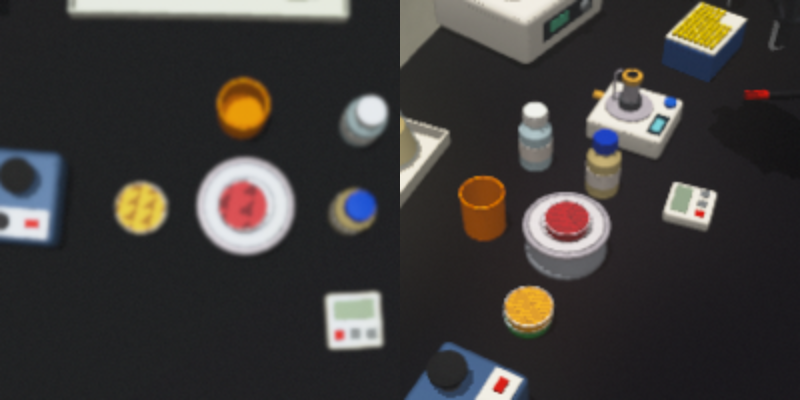

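Everything stands upright and in place: red at (243,205) on the platter, amber over green at (140,207), the pot behind the turntable and the bottle beside it. The white-capped bottle and the timer look untouched, so I'm handing in.

```bash
python3 -c "
from rig import ctrl
print(ctrl.job_done())"
```

```text
the job is handed in; nothing more can be done
None
```

I set up the bench as asked and handed the job in at about 38 s of the 128 s limit; the final pictures show all five things upright, released and in place, though the hand-in returned no verdict.

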